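# Make up two pastry orders on serving boards

## Robot

A 7-joint arm with a two-finger parallel gripper is mounted at the origin on a cart in front of the work surface, level with it; the furniture and walls round the work are solid. World frame = base frame: x ahead of the robot, y to its left, z up, the work surface at z = 0. Lengths are in m, angles in rad, forces in N, time in s.
With the tool pointing down it reaches from about 0.425 to 0.925 m from the base axis. Payload 6.8 kg.
Tool frame: the origin (TCP) lies on the mounting face of the last link; the fingertips stand 173 mm ahead of it and the grasp point (between the pads) lies 155 mm ahead of it; z points along the fingers, y is the line along which they close (so a half turn about z gives the same grasp; the last joint's range is limited). The gripper opens to 85 mm and grips with 20 to 120 N. Pads are 22 mm wide; open, the fingers measure 114 mm over their backs; the gripper's body (76 mm by 85 mm) begins 54 mm behind the grasp point. The pads swing forward as they close: fully open they stand 13 mm farther back than shut.
Start: joints at [-1.348, 0.477, 0.022, 1.555, -0.011, 1.109, -0.083], TCP at [0.219, 0.638, 0.405] pointing down, gripper open.
Joint ranges: [-2.96, 2.96], [-0.34, 2.1], [-1.41, 1.46], [0.24, 2.44], [-1.37, 4.51], [0.17, 1.92], [-2.96, 2.96]. Speed limits (rad/s): [2.39, 2.39, 3.14, 3.14, 3.14, 3.14, 3.14].

## Interface

Orientations are given as a unit quaternion [w, x, y, z].
In Python, from station import bot gives the robot as it stands. The module is installed in compiled form; this text tells all that it offers.
- The arm moves only by the shell command python3 -m pendant 'ROWS' [FORCE]. ROWS is JSON, a list of rows, each a list of 5 numbers: the finger opening in m, from 0 to 0.0854, then the shift along the tool's x, y, z in m, then the turn about the tool's z in degrees. In form: [[jaw, x, y, z, yaw], ...]. A call has 1 to 12 rows; each row shifts and turns the commanded pose from where the row before left it, along the tool's axes as they then stand; what a row does not reach is not made up. A row lasts 1/12 s, in which the tool goes at most 41.7 mm and 7.16 degrees, less where a joint would pass 70% of its speed; a pose out of reach is approached as far as the arm can. A call with a gripper value outside its range is refused whole. The fingers move at their own pace and stop on an object; FORCE is the grip in N (left out, the last holds). Time passes only in rows, so rows that do not move let the fingers close. It gives the time, the measured TCP pose, the force, the opening and the grip force at its end, in the units of the state.
- bot.get_obs(): the state, without advancing time (a new reading comes with each control period).
- bot.read_camera(name): name is "side" or "top" or "wrist"; returns (picture, depth): 480x640x3 uint8, blue, green, red; 480x640 float32, m along the optical axis (not along the pixel's ray), 0 where there is no reading.
- bot.camera_model(name): a dict with "intrinsics" (3x3 intrinsics, pixels), "R" (3x3) and "t" (3): a world point X has camera coordinates R X + t. Camera axes: x right, y down, z forward; pixel columns grow to the right and rows downward; lengths in m; the calibration is good to about 2 mm. The wrist camera is an equidistant fisheye: a pixel r from the principal point sees the ray r / f radians off the axis. A picture is of the moment at which its call begins: read the wrist's pose just before it. camera_model takes no time and is no camera call; for the wrist camera it gives the pose at the moment of the call.
- bot.hand_in(): hands the job in; it is judged then, once.
Trained networks look in the newest picture that a camera, given by its name, has taken for a name from the list of things; names that differ only in an ending like _2 or _b are one class to them, and where a whole thing is asked for, a point or a joint stands for the part that bears it (a point fixed in the world has none). Each returns a list of dicts, best first, with "score" (0 to 1); they miss things now and then, are a little off and sometimes report something else, mostly with a low value. They report only what shows in the picture. A call takes as long as a camera call. They do not tell look-alikes from the thing itself.
- bot.boxes_of(name, camera): "at" ([column, row] in pixels, amid what is visible of it).
- bot.trace(name, camera): "mask" (480x640 bool, what is visible of it) and "at" ([column, row] in pixels, amid what is visible of it).
- bot.pinpoint(name, camera): "at" ([column, row] in pixels: a listed point, or the origin of a listed thing).
The state is a dict: "t": time; "q": joint angles; "joint_vel": joint speeds; "joint_torque": joint torques, N m; "eef_pos": TCP position; "tool_rot": TCP orientation; "contact_force": force on the tool from outside, world axes, zero at the start; "torque": the same for the moment, N m; "gripper_width": opening from 0.0 (shut) to 1.0 (fully open); "grasp_force": force on a finger pad.
Only numpy, scipy, OpenCV 4.12 (cv2) and the standard library are available. Lean on these libraries where they do the work, as an engineer would, in place of code of your own. Each camera call takes 0.05 s, during which the arm holds its last target. There are 200 camera calls.

## Task

Make up two orders on the wooden serving boards from the pastries on the marble slab: the board with the handle gets the croissant and one cookie, the plain board gets the strawberry cake slice and the other cookie. On each board the cookie lies flat in the middle of the round doily, and the croissant or slice lies right side up in the middle of the oblong paper with its length straight along the paper's length. Do not push the loaf cake or the bundt cake about.

Things in the scene. Friction and masses are not known exactly. Their poses are not given: they have to be found in the camera images.
- croissant: Butter croissant, 65 mm wide (x), 133 mm long (y), 49 mm high (z); starts flat on the marble slab (top 26 mm above the counter), length within 0.3 rad of world y. Take it across the middle (along its x), where it is about 45 to 64 mm wide. Origin: centre of its underside.
- cake_slice: Oblong strawberry cake slice, red on top, 68 mm wide (x, from -35 to +33 mm), 104 mm long (y); firm sides to 34 mm high, cream on top to 49 mm. Starts on the same slab, length within 0.3 rad of world y. Take it across its 68 mm width, along x. Origin: centre of its underside.
- cookie_a: Round chocolate chip cookie, 68 mm across, 14 mm thick, lying flat on the slab. Its rim is rounded, widest in the lower half: grip it low. One of two alike; either may go to either order. Origin: centre of its underside; z up.
- cookie_b: The other chocolate chip cookie, the same: 68 mm across, 14 mm thick, lying flat on the slab. Origin: centre of its underside; z up.
- handled_board: Light wooden serving board with a handle (34 mm wide, 75 mm long) at its +y end, pointing away from the robot. Fixed. On feet; top 26 mm above the counter. Origin: centre of underside (counter height); z up, x across (146 mm), y along (230 mm). Thin papers on top: oblong one (132 mm along x, 96 mm) centred at y = -60 mm, round doily (98 mm) centred at y = +60 mm, next to the handle.
- plain_board: Light wooden serving board without a handle, a plain rectangle. Fixed. On feet; top 26 mm above the counter. Origin: centre of underside (counter height); z up, x across (146 mm), y along (230 mm). Thin papers on top: oblong one (132 mm along x, 96 mm) centred at y = +60 mm, round doily (98 mm) centred at y = -60 mm.
- loaf_cake: Bystander: small loaf cake with pink icing on a gold card, 134 x 93 x 66 mm. It is not part of either order and stays where it is. Origin: centre of its underside.
- bundt_cake: Bystander: dark round cake with a pink swirl, 104 mm across, 84 mm high. It is not part of either order and stays where it is. Origin: centre of its underside.
There are look-alikes about, which are no part of the job. What is shaped like the cookie_b but yellow is not meant. Leave any blue look-alike of the cake_slice alone.

How it is judged:
By the outcome, as a careful person would: the job done as asked, in the order asked, and still so for the second after the job is handed in, with the robot touching nothing.
It also fails if it takes over 99 s, if anything falls off the work surface, if the arm or the gripper's body presses on something with over 40 N, if the wrist force passes 120 N, or if a joint passes its speed limit or range.

## Working session

There is one attempt and no reset: what is moved stays moved. The work goes in short steps, Python scripts to look and compute and a shell command to move; the robot and the scene stay as the last step left them, time stands still between calls to the robot, and variables do not carry over. Pictures are saved under pics/ and viewed, at most 14 in all, crops included, and the job is handed in when it is done.

```bash
mkdir -p pics
cat > h.py <<'E'
import numpy as np, cv2
from station import bot
def world(cam, px, depth=None, z=None):
    m=bot.camera_model(cam); K=np.array(m["intrinsics"]); R=np.array(m["R"]); t=np.array(m["t"])
    px=np.atleast_2d(np.asarray(px,float))
    if cam=="wrist":
        d=(px-[K[0,2],K[1,2]])/[K[0,0],K[1,1]]; th=np.linalg.norm(d,axis=1,keepdims=True)+1e-9
        ray=np.hstack([d/th*np.sin(th),np.cos(th)])
        ray/=1 if z is not None else ray[:,2:]
    else:
        ray=np.hstack([(px-[K[0,2],K[1,2]])/[K[0,0],K[1,1]],np.ones((len(px),1))])
    c=-R.T@t; w=ray@R
    if z is not None: s=(z-c[2])/w[:,2]
    else: s=np.asarray(depth)
    return c+w*np.reshape(s,(-1,1))
E
python3 - <<'E'
from h import *
o=bot.get_obs(); print({k:np.round(v,3) for k,v in o.items()})
for c in("top","side"):
    p,d=bot.read_camera(c); cv2.imwrite(f"pics/{c}0.png",p); np.save(f"pics/{c}0.npy",d)
    m=bot.camera_model(c); print(c,np.round(m["intrinsics"],1).tolist(),np.round(-np.array(m["R"]).T@m["t"],3),np.round(m["R"],2).tolist())
    if c=="top":
      for n in("croissant","cake_slice","cookie_a","handled_board","plain_board","loaf_cake","bundt_cake"):
        for b in bot.trace(n,c):
            rr,cc=np.nonzero(b["mask"]); dd=d[rr,cc]; ok=dd>0
            w=world(c,np.c_[cc,rr][ok],dd[ok]); 
            mp=np.percentile(w,[2,50,98],axis=0)
            (cx,cy),sz,a=cv2.minAreaRect(w[:,:2].astype(np.float32)*1000)
            print(n,round(b["score"],2),np.round(b["at"]),np.round(mp,3).tolist(),"rect",np.round([cx,cy,*sz,a],1), p[b["mask"]].mean(0).round())
E
```

```text
{'t': np.float64(0.0), 'q': array([-1.348,  0.478,  0.022,  1.556, -0.012,  1.109, -0.083]), 'joint_vel': array([-0.001,  0.001, -0.001,  0.   , -0.002, -0.   , -0.   ]), 'joint_torque': array([-1.0000e-03, -5.9647e+01,  1.6070e+00, -2.8121e+01,  1.2000e-02,
        9.0000e-03,  0.0000e+00]), 'eef_pos': array([0.219, 0.638, 0.404]), 'tool_rot': array([-0.   ,  0.165,  0.986, -0.001]), 'contact_force': array([0.032, 0.016, 0.724]), 'torque': array([-0.028,  0.032,  0.053]), 'grasp_force': np.float64(0.0), 'gripper_width': np.float64(1.005)}
top [[460.3, 0.0, 320.4], [0.0, 460.3, 246.0], [0.0, 0.0, 1.0]] [ 0.298 -0.199  1.378] [[0.02, -1.0, 0.01], [-0.98, -0.02, -0.18], [0.18, -0.0, -0.98]]
croissant 0.73 [388. 235.] [[0.534, -0.455, 0.048], [0.563, -0.399, 0.068], [0.597, -0.341, 0.077]] rect [ 565.6 -401.9   66.1  130.9   10.1] [ 80. 125. 164.]
cake_slice 0.96 [340. 230.] [[0.548, -0.3, 0.04], [0.579, -0.251, 0.061], [0.615, -0.201, 0.075]] rect [ 587.4 -252.7   77.6  105.8    3.4] [108. 125. 190.]
cake_slice 0.89 [497. 276.] [[0.407, -0.764, 0.015], [0.453, -0.721, 0.035], [0.504, -
[... 1540 characters left out ...]
6, 0.068], [0.595, -0.339, 0.077]] rect [ 562.7 -398.8   62.   128.2   11.7] [ 77. 123. 163.]
loaf_cake 0.59 [142. 210.] [[0.585, 0.298, 0.0], [0.637, 0.329, 0.042], [0.698, 0.371, 0.065]] rect [643.4 336.8  94.1 128.6  62.6] [135. 158. 188.]
bundt_cake 0.7 [200. 221.] [[0.506, 0.083, 0.019], [0.614, 0.157, 0.026], [0.727, 0.232, 0.033]] rect [623.4 161.  155.2 241.   82.1] [180. 209. 222.]
bundt_cake 0.56 [367. 196.] [[0.657, -0.39, -0.0], [0.691, -0.337, 0.045], [0.744, -0.296, 0.081]] rect [ 703.8 -342.7  103.6  100.9   76.4] [112. 126. 149.]
side [[446.0, 0.0, 321.4], [0.0, 446.0, 242.2], [0.0, 0.0, 1.0]] [0.429 0.758 0.941] [[-0.99, -0.14, 0.0], [-0.1, 0.67, -0.74], [0.1, -0.73, -0.68]]
```

View pics/top0.png

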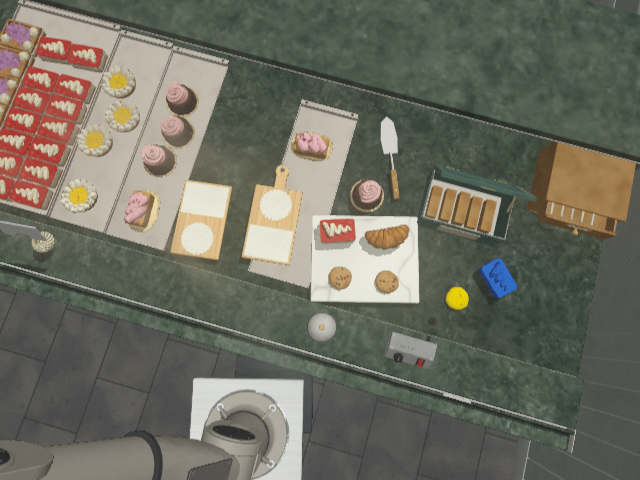

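View pics/side0.png

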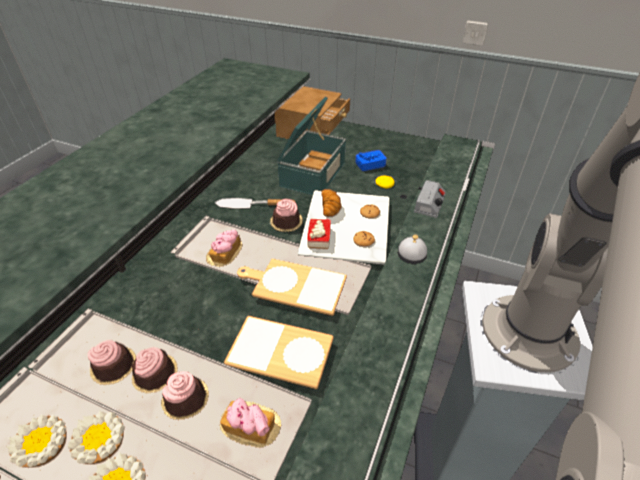

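```bash
cat > m.py <<'E'
from h import *
p=cv2.imread("pics/top0.png"); d=np.load("pics/top0.npy")
rr,cc=np.mgrid[0:480,0:640]; W=world("top",np.c_[cc.ravel(),rr.ravel()],d.ravel()).reshape(480,640,3)
hsv=cv2.cvtColor(p,cv2.COLOR_BGR2HSV)
def reg(x0,x1,y0,y1,z0,z1): return (W[...,0]>x0)&(W[...,0]<x1)&(W[...,1]>y0)&(W[...,1]<y1)&(W[...,2]>z0)&(W[...,2]<z1)
def rect(m,z,name):
    q=np.argwhere(m)[:,::-1]; w=world("top",q,z=z)[:,:2]*1000 if z is not None else W[m][:,:2]*1000
    w=w.astype(np.float32); r=cv2.minAreaRect(w); print(name,len(w),np.round([*r[0],*r[1],r[2]],1),"mean",w.mean(0).round(1))
# boards: whole and papers (low saturation)
for n,a in(("handled",(.48,.80,-.15,.04)),("plain",(.48,.76,.06,.25))):
    m=reg(*a,.012,.045); br=hsv[...,2]>130; m&=br
    white=m&(hsv[...,1]<30); wood=m&(hsv[...,1]>=45)
    k,l,s,c=cv2.connectedComponentsWithStats(white.astype(np.uint8))
    for i in range(1,k):
        if s[i,4]>300: rect(l==i,.026,n+" paper")
    rect(wood,.026,n+" wood")
rect(reg(.53,.65,-.32,-.18,.055,.09),None,"slice top")
rect(reg(.53,.65,-.32,-.18,.045,.09)&(hsv[...,1]>120),None,"slice red")
rect(reg(.50,.63,-.47,-.32,.045,.09),None,"croissant")
rect(reg(.50,.63,-.47,-.32,.036,.09),None,"croissant low")
rect(reg(.40,.49,-.44,-.35,.032,.06),None,"cookieR"); rect(reg(.40,.49,-.31,-.22,.032,.06),None,"cookieL")
rect(reg(.27,.39,-.29,-.15,.01,.2),None,"dome"); print(W[reg(.27,.39,-.29,-.15,.01,.2)][:,2].max())
print("slab z",np.median(W[265:298,325:365].reshape(-1,3)[:,2]))
c=cv2.resize(p[180:310,235:430],None,fx=4,fy=4,interpolation=cv2.INTER_CUBIC); cv2.imwrite("pics/crop1.png",c)
E
python3 m.py
```

```text
handled paper 708 [664.6 -65.   91.7  91.3  56.9] mean [664.3 -64.9]
handled paper 1330 [545.6 -46.8 129.9  92.5  81.3] mean [545.3 -46.9]
handled wood 1710 [641.5 -62.  145.4 302.4  81.4] mean [646.6 -63.6]
plain paper 1265 [676.2 150.6 130.2  92.5  82.4] mean [676.  150.7]
plain paper 741 [557.3 165.9  91.6  91.8  47.7] mean [556.9 166.5]
plain wood 1481 [616.8 156.8 146.2 229.6  82.4] mean [591.1 157.7]
slice top 782 [ 583.2 -251.1   68.9  102.4    4.4] mean [ 582.1 -251.2]
slice red 485 [ 581.3 -251.    65.    99.7    4. ] mean [ 579.3 -254.1]
croissant 777 [ 563.  -399.2   62.2  129.2   11.4] mean [ 564.  -397.1]
croissant low 780 [ 557.3 -400.3   73.9  129.2   11.4] mean [ 563.9 -397.1]
cookieR 421 [ 4.456e+02 -3.943e+02  8.750e+01  8.820e+01  2.000e-01] mean [ 437.1 -397.5]
cookieL 418 [ 444.4 -263.7   71.4   82.6   84.5] mean [ 446.7 -261.2]
dome 1807 [ 329.9 -219.6  139.1  119.9   89.9] mean [ 323.9 -217.5]
0.11148575013255346
slab z 0.028116686134561752
```

View pics/crop1.png

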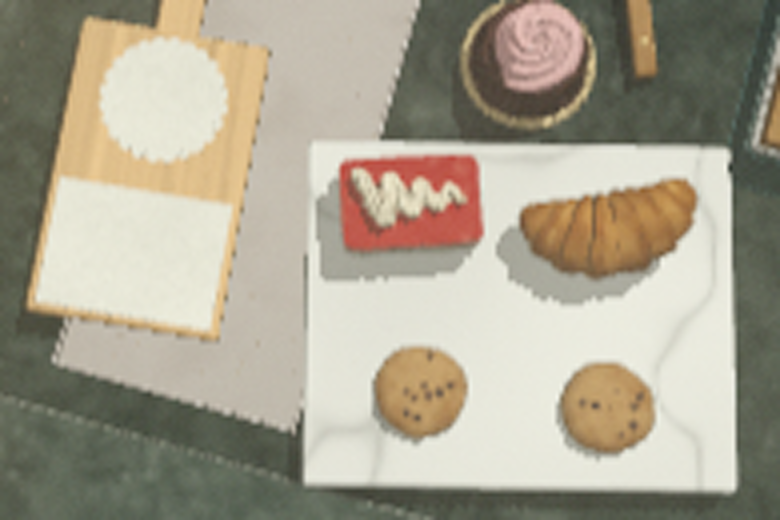

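The top picture shows four lookalike risks. For the slice, the red one is at (340,230) and the blue one at (497,277), which I leave. For the cookies, the brown pair is at (340,278) and (386,283), and the yellow one at (456,299) is left alone. The croissant is at (388,235). The crop confirms the red slice, the croissant and the two brown cookies on the slab. The handled board has its doily at (275,205) and its oblong paper nearer the robot.

```bash
python3 -m pendant '[[0.0854,0,0,0,6.6],[0.0854,0,0,0,6.6],[0.0854,0,0,0,6.6],[0.0854,0,0,0,6.6],[0.0854,0,0,0,6.6],[0.0854,0,0,0,6.6],[0.0854,0,0,0,6.6],[0.0854,0,0,0,6.6],[0.0854,0,0,0,6.8]]' 40
```

```text
t: 1.2
eef_pos: [0.2191, 0.6385, 0.4048]
tool_rot: [-0.0, 0.635, 0.772, 0.0]
contact_force: [-0.7, 0.3, -0.3]
gripper_width: 1.001
grasp_force: 0.0
```

```bash
cat > go.py <<'E'
# usage: go.py x y z ydir_deg : what yaw, then what tool shift, leads there
import sys; from h import *
from scipy.spatial.transform import Rotation as Ro
def pose():
    o=bot.get_obs(); return np.array(o["eef_pos"]),Ro.from_quat(np.array(o["tool_rot"])[[1,2,3,0]]).as_matrix(),o
if __name__=="__main__":
    x,y,z,a=map(float,sys.argv[1:]); p,R,o=pose()
    phi=np.degrees(np.arctan2(R[1,1],R[0,1])); yaw=-((a-phi+90)%180-90); a2=np.radians(phi-yaw)
    Y=np.array([np.cos(a2),np.sin(a2),0]); X=np.array([-Y[1],Y[0],0]); D=np.array([x,y,z])-p
    print("at",p.round(4),"phi",phi.round(1),"tilt",R[:,2].round(3),"yaw",round(yaw,1),"shift mm",(1000*np.array([D@X,D@Y,-D[2]])).round(1),"t",o["t"],"q",np.round(o["q"],2),"F",np.round(o["contact_force"],1))
E
python3 go.py 0.579 0.098 0.404 11.4
```

```text
at [0.2191 0.6385 0.4048] phi 11.1 tilt [-0.  0. -1.] yaw -0.3 shift mm [-600.9  245.9    0.8] t 1.2 q [-1.51  0.48  0.25  1.57 -0.13  1.11 -1.03] F [-0.7  0.3 -0.3]
```

```bash
python3 -m pendant '[[0.0854,-0.0375,0.0154,0,0],[0.0854,-0.0375,0.0154,0,0],[0.0854,-0.0375,0.0154,0,0],[0.0854,-0.0375,0.0154,0,0],[0.0854,-0.0375,0.0154,0,0],[0.0854,-0.0375,0.0154,0,0],[0.0854,-0.0375,0.0154,0,0],[0.0854,-0.0375,0.0154,0,0]]' ; python3 -m pendant '[[0.0854,-0.0375,0.0154,0,0],[0.0854,-0.0375,0.0154,0,0],[0.0854,-0.0375,0.0154,0,0],[0.0854,-0.0375,0.0154,0,0],[0.0854,-0.0375,0.0154,0,0],[0.0854,-0.0375,0.0154,0,0],[0.0854,-0.0375,0.0154,0,0],[0.0854,-0.0375,0.0154,0,0]]'; python3 go.py 0.565 -0.400 0.34 11.4
```

```text
t: 1.87
eef_pos: [0.4003, 0.367, 0.405]
tool_rot: [-0.0, 0.633, 0.774, 0.0]
contact_force: [0.1, 0.1, 0.8]
gripper_width: 0.997
grasp_force: 0.0
t: 2.53
eef_pos: [0.5806, 0.0975, 0.405]
tool_rot: [0.0, 0.633, 0.774, 0.0]
contact_force: [1.4, 2.0, -0.2]
gripper_width: 1.001
grasp_force: 0.0
at [0.5806 0.0975 0.405 ] phi 11.5 tilt [ 0.001  0.001 -1.   ] yaw 0.1 shift mm [-484.6 -113.6   65. ] t 2.5333 q [-0.65  0.36  0.49  1.79 -0.19  1.04  0.11] F [ 1.4  2.  -0.2]
```

```bash
python3 -m pendant '[[0.0854,-0.0373,-0.0087,0.005,0],[0.0854,-0.0373,-0.0087,0.005,0],[0.0854,-0.0373,-0.0087,0.005,0],[0.0854,-0.0373,-0.0087,0.005,0],[0.0854,-0.0373,-0.0087,0.005,0],[0.0854,-0.0373,-0.0087,0.005,0],[0.0854,-0.0373,-0.0087,0.005,0],[0.0854,-0.0373,-0.0087,0.005,0],[0.0854,-0.0373,-0.0087,0.005,0],[0.0854,-0.0373,-0.0087,0.005,0],[0.0854,-0.0373,-0.0087,0.005,0],[0.0854,-0.0373,-0.0087,0.005,0]]' ; python3 -m pendant '[[0.0854,-0.0373,-0.0087,0.005,0],[0.0854,0,0,0,0],[0.0854,0,0,0,0]]'
python3 - <<'E'
from h import *; from go import pose
P,R,o=pose(); p,d=bot.read_camera("wrist"); m=bot.camera_model("wrist"); print(np.round(m["intrinsics"],1).tolist(), (-np.array(m["R"]).T@m["t"]).round(3),P.round(3),np.array(m["R"]).round(2).tolist())
cv2.imwrite("pics/w1.png",p); np.save("pics/w1.npy",d)
rr,cc=np.mgrid[0:480,0:640]; w=world("wrist",np.c_[cc.ravel(),rr.ravel()],d.ravel())
def rep(n,b):
    s=w[(w[:,0]>b[0])&(w[:,0]<b[1])&(w[:,1]>b[2])&(w[:,1]<b[3])&(w[:,2]>b[4])&(w[:,2]<.09)&(d.ravel()>0)]
    r=cv2.minAreaRect((s[:,:2]*1000).astype(np.float32)); print(n,len(s),np.round([*r[0],*r[1],r[2]],1))
    return s
s=rep("croissant",(.5,.64,-.48,-.315,.036)); s=rep("croissant",(.5,.64,-.48,-.315,.05))
rep("slice",(.52,.65,-.315,-.18,.045)); rep("cookR",(.39,.49,-.45,-.345,.033)); rep("cookL",(.39,.49,-.31,-.21,.033))
c=np.array([.563,-.399]); a=np.radians(11.4); u=np.array([np.cos(a),np.sin(a)]); v=np.array([-u[1],u[0]])
for lo in range(-60,60,12):
    q=(s[:,:2]-c); t=(q@v)*1000; k=(t>lo)&(t<lo+12)
    if k.any(): print(lo,np.round(np.percentile(q[k]@u,[1,99])*1000,1),s[k,2].max().round(3))
E
```

```text
t: 3.53
eef_pos: [0.5661, -0.3619, 0.3445]
tool_rot: [0.0, 0.633, 0.774, 0.0]
contact_force: [1.4, -0.4, 0.4]
gripper_width: 1.003
grasp_force: 0.0
t: 3.78
eef_pos: [0.5635, -0.4016, 0.3393]
tool_rot: [-0.0, 0.635, 0.773, -0.001]
contact_force: [0.8, -0.1, 0.9]
gripper_width: 0.999
grasp_force: 0.0
[[371.6, 0.0, 322.2], [0.0, 371.6, 243.6], [0.0, 0.0, 1.0]] [ 0.55  -0.328  0.309] [ 0.564 -0.402  0.339] [[0.98, 0.2, 0.0], [0.19, -0.94, 0.28], [0.06, -0.28, -0.96]]
croissant 12655 [ 563.2 -396.9   64.1  130.2   11.9]
croissant 12602 [ 563.2 -396.9   64.1  130.2   11.9]
slice 10933 [ 582.8 -257.1   68.2   87.9    4.6]
cookR 4860 [ 437.4 -395.3   67.3   65.2   86.7]
cookL 4778 [ 446.6 -264.1   66.9   58.1    4.3]
-60 [-9.4 31.9] 0.068
-48 [-19.6  31.4] 0.072
-36 [-23.3  29.7] 0.075
-24 [-29.2  30.1] 0.077
-12 [-29.8  29.8] 0.076
0 [-29.7  29.5] 0.075
12 [-30.4  29.4] 0.076
24 [-24.7  29.6] 0.075
36 [-22.3  31. ] 0.074
48 [-11.9  31.7] 0.07
```

View pics/w1.png

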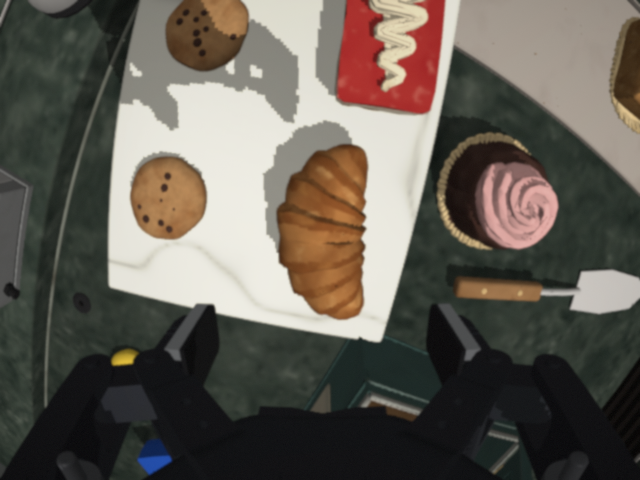

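```bash
python3 - <<'E'
from h import *; from go import pose
P,R,o=pose(); d=np.load("pics/w1.npy"); rr,cc=np.mgrid[0:480,0:640]; w=(world("wrist",np.c_[cc.ravel(),rr.ravel()],d.ravel())-P)@R
k=(d.ravel()>0)&(w[:,2]<.2)&(w[:,2]>.1)&(abs(w[:,0])<.05)&(abs(w[:,1])<.08); s=w[k]
print(np.percentile(s[:,2],[50,90,99,99.9]).round(4))
t=s[s[:,2]>.14]; print(np.percentile(t,[1,50,99],axis=0).round(4))
E
python3 go.py 0.563 -0.398 0.212 11.7
```

```text
[0.11   0.1453 0.1573 0.1598]
[[-0.0101 -0.056   0.1402]
 [ 0.0068 -0.0427  0.148 ]
 [ 0.0121  0.0548  0.1596]]
at [ 0.5647 -0.3993  0.3393] phi 11.3 tilt [-0.  0. -1.] yaw -0.4 shift mm [  1.6  -1.4 127.3] t 3.8333 q [ 0.17  0.61  0.53  1.6  -0.35  1.02  1.  ] F [0.7 1.2 0.3]
```

```bash
python3 -m pendant '[[0.0854,0.0016,-0.0014,0.0275,0],[0.0854,0,0,0.0275,0],[0.0854,0,0,0.0275,0],[0.0854,0,0,0.0275,0],[0.0854,0,0,0.015,0],[0.0854,0,0,0.013,0],[0.0854,0,0,0,0]]' 40; python3 -m pendant '[[0.04,0,0,0,0],[0.04,0,0,0,0],[0.04,0,0,0,0],[0.04,0,0,0,0],[0.04,0,0,0,0],[0.04,0,0,0,0],[0.04,0,0,0,0],[0.04,0,0,0,0]]' 40; python3 go.py 0.563 -0.398 0.20 11.7
```

```text
t: 4.42
eef_pos: [0.5635, -0.3954, 0.1994]
tool_rot: [-0.002, 0.632, 0.775, 0.0]
contact_force: [-1.1, 1.5, -1.3]
gripper_width: 0.998
grasp_force: 0.0
t: 5.08
eef_pos: [0.5641, -0.3978, 0.2037]
tool_rot: [0.002, 0.633, 0.774, 0.0]
contact_force: [-0.4, 0.8, 7.4]
gripper_width: 0.739
grasp_force: 44.5
at [ 0.5641 -0.3978  0.2037] phi 11.4 tilt [ 0.003 -0.001 -1.   ] yaw -0.3 shift mm [ 0.  -1.1  3.7] t 5.0833 q [ 0.23  0.77  0.44  1.67 -0.43  0.8   1.07] F [-0.4  0.8  7.4]
```

```bash
python3 -m pendant '[[0.04,0,0,-0.015,0],[0.04,0,0,-0.03,0],[0.04,0,0,-0.03,0],[0.04,0,0,-0.03,0],[0.04,0,0,0,6.7],[0.04,0,0,0,6.7],[0.04,0,0,0,6.6],[0.04,0,0,0,0]]' 40; python3 -m pendant '[[0.04,0.0344,-0.0072,0,0],[0.04,0.0344,-0.0072,0,0],[0.04,0.0344,-0.0072,0,0],[0.04,0.0344,-0.0072,0,0],[0.04,0.0344,-0.0072,0,0],[0.04,0.0344,-0.0072,0,0],[0.04,0.0344,-0.0072,0,0],[0.04,0.0344,-0.0072,0,0],[0.04,0.0344,-0.0072,0,0],[0.04,0.0344,-0.0072,0,0],[0.04,0,0,0,0],[0.04,0,0,0,0]]' 40
cat > look.py <<'E'
import sys; from h import *; from go import pose
P,R,o=pose(); p,d=bot.read_camera("wrist"); cv2.imwrite(f"pics/{sys.argv[1]}.png",p); np.save(f"pics/{sys.argv[1]}.npy",d)
rr,cc=np.mgrid[0:480,0:640]; w=world("wrist",np.c_[cc.ravel(),rr.ravel()],d.ravel()); np.save("pics/w.npy",w.reshape(480,640,3)); print("TCP",P.round(4),o["gripper_width"])
h=cv2.cvtColor(p,cv2.COLOR_BGR2HSV).reshape(-1,3); wh=(h[:,1]<30)&(h[:,2]>130)
def rep(n,b,z1=.1,sel=None):
    k=(w[:,0]>b[0])&(w[:,0]<b[1])&(w[:,1]>b[2])&(w[:,1]<b[3])&(w[:,2]>b[4])&(w[:,2]<z1)&(d.ravel()>0)
    if sel is not None: k&=sel
    if k.sum()>20:
        r=cv2.minAreaRect((w[k][:,:2]*1000).astype(np.float32)); print(n,k.sum(),np.round([*r[0],*r[1],r[2]],1),"z",np.median(w[k][:,2]).round(4))
E
python3 go.py 0.5455 -0.0468 0.294 -8.7
python3 - <<'E'
import sys; sys.argv=["","w2"]
from look import *
for b in ((.46,.61,-.13,.05),(.60,.73,-.13,.01)):
    k=(w[:,0]>b[0])&(w[:,0]<b[1])&(w[:,1]>b[2])&(w[:,1]<b[3])&(abs(w[:,2]-.026)<.01)&wh; m=k.reshape(480,640).astype(np.uint8)
    n,l,s,c=cv2.connectedComponentsWithStats(m); i=1+np.argmax(s[1:,4]); q=w[(l==i).ravel()]
    r=cv2.minAreaRect((q[:,:2]*1000).astype(np.float32)); print(np.round([*r[0],*r[1],r[2]],1),np.median(q[:,2]).round(4))
rep("carried",(.45,.64,-.14,.06,.085),.15)
E
```

```text
t: 5.75
eef_pos: [0.5636, -0.3969, 0.308]
tool_rot: [0.0, 0.759, 0.651, 0.0]
contact_force: [-0.5, 0.5, -0.0]
gripper_width: 0.742
grasp_force: 44.2
t: 6.75
eef_pos: [0.5436, -0.0436, 0.3071]
tool_rot: [-0.0, 0.755, 0.656, 0.0]
contact_force: [0.2, -0.3, 0.3]
gripper_width: 0.74
grasp_force: 44.2
at [ 0.5436 -0.0436  0.3071] phi -8.1 tilt [ 0.     0.001 -1.   ] yaw 0.6 shift mm [-2.9  2.4 13.1] t 6.75 q [-0.53  0.45  0.64  1.99 -0.36  0.82  0.17] F [ 0.2 -0.3  0.3]
TCP [ 0.5436 -0.0436  0.3071] 0.7395377616826461
[550.7 -10.6  53.4  95.3  81.3] 0.027
[663.3 -67.5  96.   95.3  27.8] 0.0271
carried 302 [550.2 -31.6  69.5  73.   47. ] z 0.1478
```

View pics/w2.png

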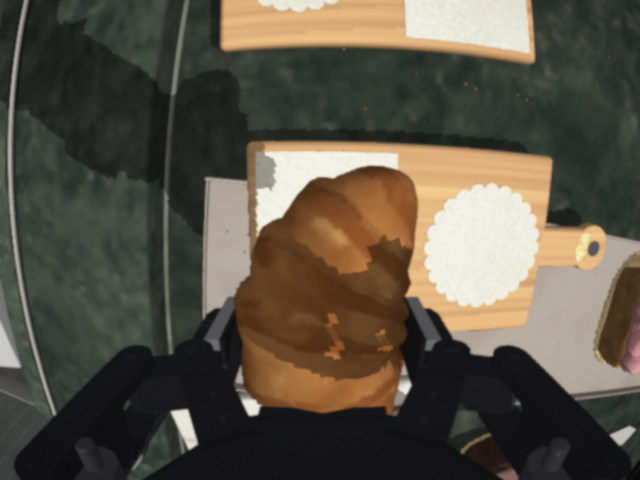

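Run:
```python
import numpy as np,cv2
p=cv2.imread("pics/w2.png"); w=np.load("pics/w.npy"); h=cv2.cvtColor(p,cv2.COLOR_BGR2HSV)
k=(w[...,2]>.115)&(w[...,2]<.21)&(h[...,1]>100)&(h[...,2]>50)&(abs(w[...,0]-.5436)<.08)&(abs(w[...,1]+.0436)<.1)
s=w[k]; print(len(s),s[:,2].min(),np.percentile(s[:,2],[5,50,99]))
a=np.radians(-8.1); u=np.array([np.cos(a),np.sin(a)]); v=np.array([-u[1],u[0]]); q=s[:,:2]-[.5436,-.0436]; t=q@v*1000; x=q@u*1000
for lo in range(-60,80,10):
    j=(t>lo)&(t<=lo+10)
    if j.sum()>10: print(lo,j.sum(),np.percentile(x[j],[1,99]).round(1),np.percentile(s[j,2],[50,99]).round(3))
```

```text
35712 0.14297428005866758 [0.15986558 0.17164762 0.17853197]
-40 45 [25.3 28.6] [0.163 0.166]
-30 385 [-30.  29.] [0.169 0.174]
-20 3516 [-30.3  28.3] [0.175 0.179]
-10 3564 [-30.  28.] [0.174 0.177]
0 4043 [-29.9  37. ] [0.175 0.208]
10 5369 [-30.5  28.5] [0.174 0.179]
20 4808 [-24.2  27.8] [0.173 0.177]
30 5645 [-22.6  29.1] [0.171 0.176]
40 4763 [-16.8  30.2] [0.168 0.173]
50 3489 [-7.2 29.8] [0.163 0.168]
60 85 [11.7 22. ] [0.157 0.16 ]
```

```bash
python3 -m pendant '[[0.04,-0.0035,0.002,0.025,0.6],[0.04,0,0,0.03,0],[0.04,0,0,0.025,0],[0.04,0,0,0.015,0],[0.04,0,0,0.007,0],[0.04,0,0,0,0]]' 40; python3 go.py 0.545 -0.047 0.204 -8.7
```

```text
t: 7.3
eef_pos: [0.5444, -0.052, 0.2043]
tool_rot: [-0.001, 0.762, 0.648, -0.001]
contact_force: [0.2, -0.1, -0.7]
gripper_width: 0.741
grasp_force: 45.8
at [ 0.5444 -0.052   0.2043] phi -9.2 tilt [-0.002 -0.    -1.   ] yaw -0.5 shift mm [ 5.  -0.2  0.3] t 7.3 q [-0.41  0.61  0.52  2.03 -0.5   0.63  0.28] F [ 0.2 -0.1 -0.7]
```

```bash
python3 -m pendant '[[0.04,0.002,0,0.001,0],[0.04,0,0,0,0],[0.0854,0,0,0,0],[0.0854,0,0,0,0],[0.0854,0,0,0,0],[0.0854,0,0,0,0],[0.0854,0,0,-0.02,0],[0.0854,0,0,-0.03,0],[0.0854,0,0,-0.04,0],[0.0854,0,0,-0.04,0],[0.0854,0,0,0,0]]' 40; python3 go.py 0.436 -0.396 0.30 0
python3 - <<'E'
import sys; sys.argv=["","w3"]
from look import *
rep("croissant",(.46,.64,-.14,.06,.04)); rep("cr high",(.46,.64,-.14,.06,.06))
k=(w[:,0]>.605)&(w[:,0]<.73)&(w[:,1]>-.13)&(w[:,1]<.0)&(abs(w[:,2]-.026)<.01)
rep("doily",(.605,.73,-.13,0,.015),.04,wh)
cv2.imwrite("pics/w3s.png",cv2.resize(p,None,fx=.8,fy=.8))
E
```

```text
t: 8.22
eef_pos: [0.5476, -0.0493, 0.3406]
tool_rot: [0.003, 0.762, 0.648, 0.005]
contact_force: [0.6, 0.6, -0.1]
gripper_width: 1.0
grasp_force: 0.0
at [ 0.5476 -0.0493  0.3406] phi -9.2 tilt [ 0.011  0.001 -1.   ] yaw -9.2 shift mm [-346.7 -111.6   40.6] t 8.2167 q [-0.56  0.41  0.68  1.96 -0.33  0.88  0.14] F [ 0.6  0.6 -0.1]
TCP [ 0.5476 -0.0493  0.3406] 1.000172245404705
croissant 12322 [543.5 -50.3 131.1  64.1  81.1] z 0.0652
cr high 9480 [543.5 -49.3 115.9  55.6  79.2] z 0.0666
doily 8899 [661.3 -63.8  95.7  95.7  73.2] z 0.0237
```

View pics/w3s.png

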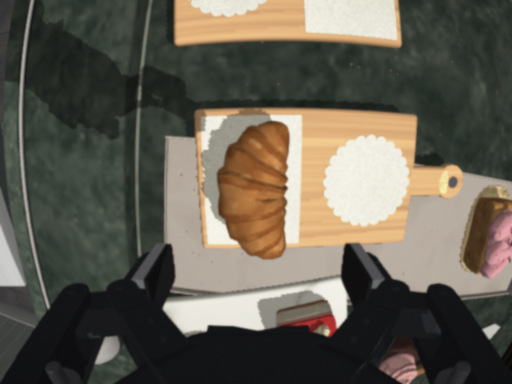

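```bash
python3 -m pendant '[[0.0854,-0.036,-0.0054,0.004,0],[0.0854,-0.036,-0.0054,0.004,0],[0.0854,-0.036,-0.0054,0.004,0],[0.0854,-0.036,-0.0054,0.004,0],[0.0854,-0.036,-0.0054,0.004,0],[0.0854,-0.036,-0.0054,0.004,0],[0.0854,-0.036,-0.0054,0.004,0],[0.0854,-0.036,-0.0054,0.004,0],[0.0854,-0.036,-0.0054,0.004,0],[0.0854,-0.036,-0.0054,0.004,0],[0.0854,0,0,0,0],[0.0854,0,0,0,0]]' 30
python3 - <<'E'
import sys; sys.argv=["","w4"]
from look import *
rep("cookR",(.39,.50,-.45,-.345,.033)); rep("cookR",(.39,.50,-.45,-.345,.036))
p2,d2=bot.read_camera("top"); cv2.imwrite("pics/top1.png",p2); rr,cc=np.mgrid[0:480,0:640]; w=world("top",np.c_[cc.ravel(),rr.ravel()],d2.ravel()); d=d2
h=cv2.cvtColor(p2,cv2.COLOR_BGR2HSV).reshape(-1,3); wh=(h[:,1]<30)&(h[:,2]>130); import look; look.w=w; look.d=d
rep("croissant top",(.46,.62,-.14,.06,.045)); rep("doily",(.61,.73,-.13,0,.015),.04,wh)
q=cv2.resize(p2[170:280,230:330],None,fx=5,fy=5,interpolation=cv2.INTER_CUBIC); cv2.imwrite("pics/crop2.png",q)
E
python3 go.py 0.436 -0.396 0.194 -9.2
```

```text
t: 9.27
eef_pos: [0.4325, -0.3969, 0.2926]
tool_rot: [-0.001, 0.763, 0.646, -0.001]
contact_force: [-0.2, 1.3, -0.1]
gripper_width: 1.002
grasp_force: 0.0
TCP [ 0.4325 -0.3969  0.2926] 1.0020297171567145
cookR 8007 [ 435.9 -395.8   66.9   66.8    4.5] z 0.039
cookR 7266 [ 434.7 -396.6   65.1   64.    61.1] z 0.0392
croissant top 782 [546.7 -51.7 132.1  62.9  79.6] z 0.0674
doily 711 [664.9 -64.8  93.3  91.   46.3] z 0.0272
at [ 0.4347 -0.3941  0.2927] phi -9.1 tilt [-0.001  0.002 -1.   ] yaw 0.1 shift mm [-1.7  1.6 98.7] t 9.3667 q [ 0.15  0.54  0.64  1.9  -0.42  0.84  0.86] F [ 0.3 -0.1  0.5]
```

View pics/crop2.png

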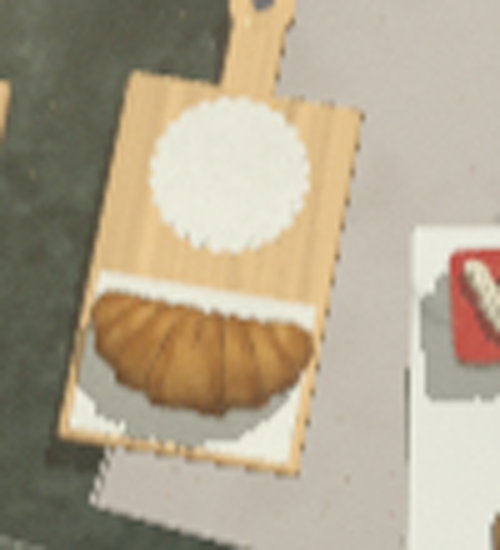

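```bash
python3 -m pendant '[[0.082,-0.0018,0.0016,0.03,0],[0.082,0,0,0.03,0],[0.082,0,0,0.02,0],[0.082,0,0,0.012,0],[0.082,0,0,0.0055,0],[0.082,0,0,0,0]]' 30;  python3 go.py 0.436 -0.396 0.194 -9.2; python3 -m pendant '[[0.05,0,0,0,0],[0.05,0,0,0,0],[0.05,0,0,0,0],[0.05,0,0,0,0],[0.05,0,0,0,0],[0.05,0,0,0,0]]' 30;python3 go.py 0.436 -0.396 0.194 -9.2
```

```text
t: 9.87
eef_pos: [0.4363, -0.3958, 0.1953]
tool_rot: [-0.001, 0.761, 0.649, -0.0]
contact_force: [-0.4, 0.3, 0.5]
gripper_width: 0.957
grasp_force: 0.0
at [ 0.4363 -0.3958  0.1953] phi -9.1 tilt [-0.001  0.001 -1.   ] yaw 0.1 shift mm [-0.2 -0.3  1.3] t 9.8667 q [ 0.24  0.68  0.53  1.94 -0.54  0.67  0.95] F [-0.4  0.3  0.5]
t: 10.37
eef_pos: [0.4364, -0.3972, 0.1979]
tool_rot: [0.001, 0.761, 0.648, 0.001]
contact_force: [-1.1, 2.5, 7.0]
gripper_width: 0.738
grasp_force: 32.7
at [ 0.4364 -0.3972  0.1979] phi -9.1 tilt [ 0.002 -0.001 -1.   ] yaw 0.1 shift mm [ 1.1 -0.6  3.9] t 10.3667 q [ 0.24  0.67  0.53  1.93 -0.54  0.67  0.95] F [-1.1  2.5  7. ]
```

```bash
python3 -m pendant '[[0.05,0,0,-0.004,0],[0.05,0,0,-0.008,0],[0.05,0,0,-0.015,0],[0.05,0,0,-0.02,0],[0.05,0,0,-0.02,0],[0.05,0,0,-0.02,0],[0.05,0,0,0,0],[0.05,0,0,0,0]]' 40
python3 - <<'E'
import sys; sys.argv=["","w5"]
from look import *
rep("carried",(.36,.51,-.47,-.32,.09),.16)
cv2.imwrite("pics/w5s.png",cv2.resize(p[150:,120:520],None,fx=1,fy=1))
k=(abs(w[:,0]-.436)<.03)&(abs(w[:,1]+.38)<.03); print(np.percentile(w[k][:,2],[5,50,95]))
E
```

```text
t: 11.03
eef_pos: [0.4362, -0.3973, 0.2848]
tool_rot: [0.002, 0.761, 0.648, 0.001]
contact_force: [-0.6, 0.2, -0.8]
gripper_width: 0.727
grasp_force: 43.4
TCP [ 0.4362 -0.3973  0.2848] 0.726972088046935
carried 24234 [ 437.1 -389.9   78.2   74.6   34.1] z 0.125
[0.02471193 0.17855752 0.21018062]
```

View pics/w5s.png

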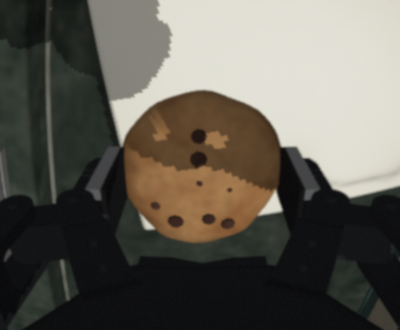

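```bash
python3 -m pendant '[[0.05,0.0364,0.0172,0,0],[0.05,0.0364,0.0172,0,0],[0.05,0.0364,0.0172,0,0],[0.05,0.0364,0.0172,0,0],[0.05,0.0364,0.0172,0,0],[0.05,0.0364,0.0172,0,0],[0.05,0.0364,0.0172,0,0],[0.05,0.0364,0.0172,0,0],[0.05,0.0364,0.0172,0,0],[0.05,0.0364,0.0172,0,0],[0.05,0,0,0,0],[0.05,0,0,0,0]]' 40; python3 go.py 0.664 -0.065 0.20 -8.7; python3 go.py 0.664 -0.065 0.20 -8.7
```

```text
t: 12.08
eef_pos: [0.6645, -0.061, 0.2813]
tool_rot: [-0.001, 0.759, 0.651, -0.0]
contact_force: [-1.0, -1.0, -0.2]
gripper_width: 0.728
grasp_force: 43.5
at [ 0.6645 -0.061   0.2813] phi -8.8 tilt [-0.002  0.001 -1.   ] yaw -0.1 shift mm [-4.1  0.1 81.3] t 12.0833 q [-0.42  0.67  0.62  1.71 -0.47  0.92  0.23] F [-1.  -1.  -0.2]
at [ 0.6645 -0.061   0.2813] phi -8.8 tilt [-0.002  0.001 -1.   ] yaw -0.1 shift mm [-4.1  0.1 81.3] t 12.0833 q [-0.42  0.67  0.62  1.71 -0.47  0.92  0.23] F [-1.  -1.  -0.2]
```

```bash
python3 -m pendant '[[0.05,-0.003,0,0.025,0],[0.05,0,0,0.025,0],[0.05,0,0,0.02,0],[0.05,0,0,0.01,0],[0.05,0,0,0.003,0],[0.05,0,0,0,0]]' 40; python3 go.py 0.664 -0.065 0.20 -8.7
```

```text
t: 12.58
eef_pos: [0.6624, -0.0692, 0.1996]
tool_rot: [-0.0, 0.762, 0.648, -0.001]
contact_force: [0.1, -0.0, 0.1]
gripper_width: 0.732
grasp_force: 43.5
at [ 0.6624 -0.0692  0.1996] phi -9.3 tilt [-0.002 -0.001 -1.   ] yaw -0.6 shift mm [ 4.4  1.  -0.4] t 12.5833 q [-0.37  0.77  0.55  1.74 -0.54  0.79  0.29] F [ 0.1 -0.   0.1]
```

```bash
python3 -m pendant '[[0.05,0.004,0.001,0,0],[0.05,0,0,0,0],[0.05,0,0,0.001,0],[0.05,0,0,0,0]]' 40; python3 go.py 0.664 -0.065 0.20 -8.7
```

```text
t: 12.92
eef_pos: [0.6651, -0.0639, 0.1997]
tool_rot: [0.0, 0.761, 0.649, 0.0]
contact_force: [0.3, -0.8, -1.0]
gripper_width: 0.732
grasp_force: 43.5
at [ 0.6651 -0.0639  0.1997] phi -9.1 tilt [ 0.001  0.    -1.   ] yaw -0.4 shift mm [-1.3 -0.9 -0.3] t 12.9167 q [-0.37  0.77  0.55  1.74 -0.54  0.79  0.28] F [ 0.3 -0.8 -1. ]
```

Lower until contact, release, rise.

```bash
python3 -m pendant '[[0.05,0,0,0.001,0],[0.05,0,0,0.001,0],[0.05,0,0,0,0]]' 40; python3 -m pendant '[[0.075,0,0,0,0],[0.0854,0,0,0,0],[0.0854,0,0,0,0],[0.0854,0,0,0,0],[0.0854,0,0,-0.02,0],[0.0854,0,0,-0.03,0],[0.0854,0,0,-0.04,0],[0.0854,-0.02,-0.03,-0.02,0],[0.0854,-0.02,-0.03,0,0],[0.0854,0,0,0,0],[0.0854,0,0,0,0]]'
python3 - <<'E'
import sys; sys.argv=["","w6"]
from look import *
rep("croissant",(.46,.61,-.14,.06,.04))
rep("cookie",(.605,.73,-.13,0,.034))
rep("doily",(.605,.73,-.13,0,.015),.034,wh)
rep("board",(.48,.80,-.15,.05,.015),.034)
cv2.imwrite("pics/w6s.png",p)
E
python3 go.py 0.545 -0.047 0.2 -8.7
```

```text
t: 13.17
eef_pos: [0.665, -0.0641, 0.1981]
tool_rot: [0.0, 0.761, 0.648, 0.0]
contact_force: [-2.5, 1.6, 6.1]
gripper_width: 0.73
grasp_force: 44.6
t: 14.08
eef_pos: [0.5974, -0.0955, 0.3076]
tool_rot: [-0.0, 0.762, 0.647, 0.0]
contact_force: [0.4, -0.0, 0.5]
gripper_width: 1.0
grasp_force: 0.0
TCP [ 0.5974 -0.0955  0.3076] 0.9999047878244117
croissant 16367 [546.9 -49.5 131.   64.   80.3] z 0.0679
cookie 7162 [664.9 -64.4  66.6  65.3  75.4] z 0.0389
doily 5295 [664.8 -63.3  94.4  94.7  87.5] z 0.0267
board 43197 [642.6 -59.8 146.6 303.1  81.5] z 0.0261
at [ 0.5989 -0.0942  0.3074] phi -9.2 tilt [ 0.     0.001 -1.   ] yaw -0.5 shift mm [ 38.5 -60.4 107.4] t 14.1333 q [-0.43  0.55  0.66  1.85 -0.43  0.89  0.27] F [1.1 0.9 0.5]
```

View pics/w6s.png

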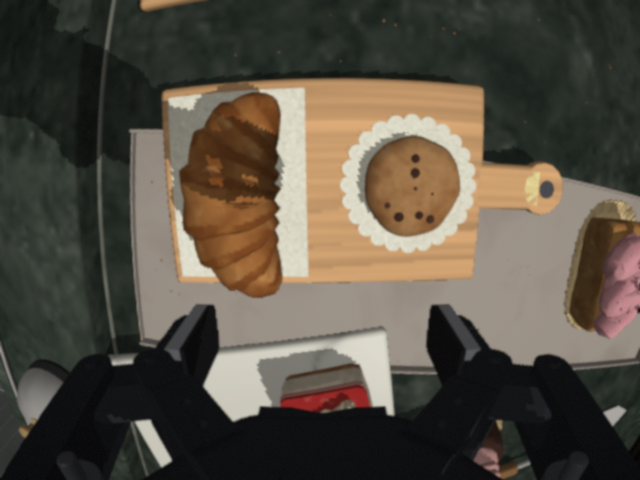

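Croissant lies on the oblong paper (240,195) and the cookie is centred on the doily (412,185), both within about 4 mm. Next is the red slice.

```bash
python3 -m pendant '[[0.0854,0,0,0,-6.75],[0.0854,0,0,0,-6.75],[0.0854,-0.0388,-0.0068,0,0],[0.0854,-0.0388,-0.0068,0,0],[0.0854,-0.0388,-0.0068,0,0],[0.0854,-0.0388,-0.0068,0,0],[0.0854,0,0,0,0],[0.0854,0,0,0,0],[0.0854,0,0,0,0]]'
python3 - <<'E'
import sys; sys.argv=["","w7"]
from look import *
rep("slice",(.52,.65,-.325,-.18,.04)); rep("slice",(.52,.65,-.325,-.18,.055))
rep("cookL",(.39,.50,-.33,-.21,.033))
E
python3 go.py 0.583 -0.2515 0.205 4.4
```

```text
t: 14.88
eef_pos: [0.5848, -0.2502, 0.3065]
tool_rot: [-0.0, 0.68, 0.734, 0.0]
contact_force: [0.1, 0.6, -0.3]
gripper_width: 0.999
grasp_force: 0.0
TCP [ 0.5848 -0.2502  0.3065] 0.9992992927492129
slice 17115 [ 582.  -249.5   69.2  104.4    4.2] z 0.0605
slice 16820 [ 581.4 -250.1   67.8  103.3    4.2] z 0.0606
cookL 5086 [ 444.5 -259.2   66.4   65.7   87.7] z 0.0385
at [ 0.585  -0.2491  0.3064] phi 4.5 tilt [-0.     0.001 -1.   ] yaw 0.1 shift mm [ -2.2  -2.2 101.4] t 14.9333 q [-0.11  0.58  0.59  1.77 -0.4   0.91  0.73] F [-0.2  0.7 -0. ]
```

```bash
python3 -m pendant '[[0.0854,-0.001,-0.0025,0.025,0],[0.0854,0,0,0.025,0],[0.0854,0,0,0.025,0],[0.0854,0,0,0.02,0],[0.0854,0,0,0.012,0],[0.0854,0,0,0,0],[0.05,0,0,0,0],[0.05,0,0,0,0],[0.05,0,0,0,0],[0.05,0,0,0,0],[0.05,0,0,0,0],[0.05,0,0,0,0]]' 40; python3 go.py 0.583 -0.2515 0.205 4.4;  python3 -m pendant '[[0.05,0,0,-0.004,0],[0.05,0,0,-0.016,0],[0.05,0,0,-0.03,0],[0.05,0,0,-0.03,0],[0.05,0,0,-0.03,0],[0.05,0,0,0,0],[0.05,0,0,0,6],[0.05,0,0,0,5.9],[0.05,0,0,0,0]]' 40; python3 go.py 0.675 0.150 0.205 -7.5
```

```text
t: 15.93
eef_pos: [0.5819, -0.2521, 0.2013]
tool_rot: [0.001, 0.68, 0.733, 0.0]
contact_force: [-0.5, 0.6, 5.7]
gripper_width: 0.786
grasp_force: 47.4
at [ 0.5819 -0.2521  0.2013] phi 4.4 tilt [ 0.002 -0.    -1.   ] yaw -0.0 shift mm [ 0.6  1.2 -3.7] t 15.9333 q [-0.05  0.71  0.5   1.82 -0.49  0.73  0.8 ] F [-0.5  0.6  5.7]
t: 16.68
eef_pos: [0.5812, -0.2518, 0.3099]
tool_rot: [-0.0, 0.753, 0.658, -0.0]
contact_force: [-0.3, 0.8, -1.2]
gripper_width: 0.789
grasp_force: 46.6
at [ 0.5812 -0.2518  0.3099] phi -7.8 tilt [-0.001  0.    -1.   ] yaw -0.3 shift mm [410.6  40.5 104.9] t 16.6833 q [-0.15  0.59  0.65  1.78 -0.44  0.92  0.55] F [-0.3  0.8 -1.2]
```

```bash
python3 -m pendant '[[0.05,0.041,0.004,0,0],[0.05,0.041,0.004,0,0],[0.05,0.041,0.004,0,0],[0.05,0.041,0.004,0,0],[0.05,0.041,0.004,0,0],[0.05,0.041,0.004,0,0],[0.05,0.041,0.004,0,0],[0.05,0.041,0.004,0,0],[0.05,0.041,0.004,0,0],[0.05,0.041,0.004,0,0],[0.05,0,0,0,0],[0.05,0,0,0,0]]' 40
python3 -m pendant '[[0.05,0,0,0,0],[0.05,0,0,0,0]]'
python3 - <<'E'
import sys; sys.argv=["","w8"]
from look import *
rep("doily",(.48,.612,.08,.24,.015),.034,wh)
rep("board",(.48,.76,.06,.26,.015),.034)
s=(h[:,1]>150)&((h[:,0]<8)|(h[:,0]>172))
rep("slice",(.60,.76,.06,.24,.12),.20,s)
E
python3 go.py 0.676 0.1495 0.205 -7.5
```

```text
t: 17.68
eef_pos: [0.6747, 0.1536, 0.3089]
tool_rot: [-0.001, 0.749, 0.663, -0.0]
contact_force: [-0.1, -1.9, -1.5]
gripper_width: 0.79
grasp_force: 46.7
t: 17.85
eef_pos: [0.6748, 0.1471, 0.31]
tool_rot: [0.0, 0.753, 0.659, -0.001]
contact_force: [0.7, -1.3, -2.3]
gripper_width: 0.788
grasp_force: 46.7
TCP [0.6748 0.1471 0.31  ] 0.7877540268160722
doily 10152 [553.8 166.7  95.3  92.1  76.5] z 0.027
board 32368 [597.3 162.3 154.2 265.1  79.6] z 0.0266
slice 24080 [675.2 156.3  83.6  68.6  82.2] z 0.169
at [0.6749 0.1469 0.3102] phi -7.7 tilt [-0.    -0.001 -1.   ] yaw -0.2 shift mm [  2.8   0.8 105.2] t 17.9 q [-0.72  0.68  0.64  1.63 -0.46  0.99 -0.07] F [-0.8  0.6 -1.5]
```

```bash
python3 -m pendant '[[0.05,0.003,0.0005,0.025,0],[0.05,0,0,0.03,0],[0.05,0,0,0.03,0],[0.05,0,0,0.015,0],[0.05,0,0,0.006,0],[0.05,0,0,0,0],[0.05,0,0,0,0],[0.05,0,0,0,0]]' 40; python3 go.py 0.6755 0.150 0.202 -7.5
```

```text
t: 18.57
eef_pos: [0.6767, 0.1516, 0.2059]
tool_rot: [0.001, 0.752, 0.659, 0.001]
contact_force: [0.8, -0.0, -0.9]
gripper_width: 0.789
grasp_force: 46.6
at [0.6767 0.1516 0.2059] phi -7.6 tilt [ 0.003  0.001 -1.   ] yaw -0.1 shift mm [-1.8 -1.   3.9] t 18.5667 q [-0.68  0.8   0.56  1.67 -0.54  0.83 -0.02] F [ 0.8 -0.  -0.9]
```

```bash
python3 -m pendant '[[0.05,-0.001,-0.0005,0.0015,0],[0.05,0,0,0.0015,0],[0.05,0,0,0.001,0],[0.05,0,0,0,0]]' 40; python3 -m pendant '[[0.075,0,0,0,0],[0.0854,0,0,0,0],[0.0854,0,0,0,0],[0.0854,0,0,0,0],[0.0854,0,0,-0.02,0],[0.0854,0,0,-0.03,0],[0.0854,0,0,-0.04,0],[0.0854,-0.03,-0.02,-0.02,0],[0.0854,-0.03,-0.02,0,0],[0.0854,-0.02,0,0,0],[0.0854,0,0,0,0],[0.0854,0,0,0,0]]'
python3 - <<'E'
import sys; sys.argv=["","w9"]
from look import *
rep("slice",(.61,.76,.06,.24,.04)); rep("doily",(.49,.62,.08,.24,.015),.034,wh)
rep("board",(.48,.76,.07,.255,.015),.034)
cv2.imwrite("pics/w9s.png",p)
E
python3 go.py 0.445 -0.261 0.30 -7.5
```

```text
t: 18.9
eef_pos: [0.6755, 0.1511, 0.2013]
tool_rot: [0.0, 0.752, 0.659, 0.001]
contact_force: [-2.1, -0.9, 4.3]
gripper_width: 0.789
grasp_force: 47.3
t: 19.9
eef_pos: [0.6249, 0.0757, 0.3107]
tool_rot: [0.0, 0.753, 0.658, 0.0]
contact_force: [-0.4, -0.1, -0.9]
gripper_width: 1.001
grasp_force: 0.0
TCP [0.6249 0.0757 0.3107] 1.0006482475114031
slice 18335 [674.9 153.2 101.9  68.8  82.6] z 0.0603
doily 13144 [573.5 162.   96.6 131.8  70.7] z 0.0265
board 45023 [600.3 164.3 150.9 261.9  82.5] z 0.0261
at [0.6253 0.0773 0.3103] phi -7.6 tilt [ 0.     0.001 -1.   ] yaw -0.1 shift mm [-359.  -134.6   10.3] t 19.95 q [-0.69  0.58  0.66  1.79 -0.44  0.92  0.03] F [-0.2  1.   0.3]
```

View pics/w9s.png

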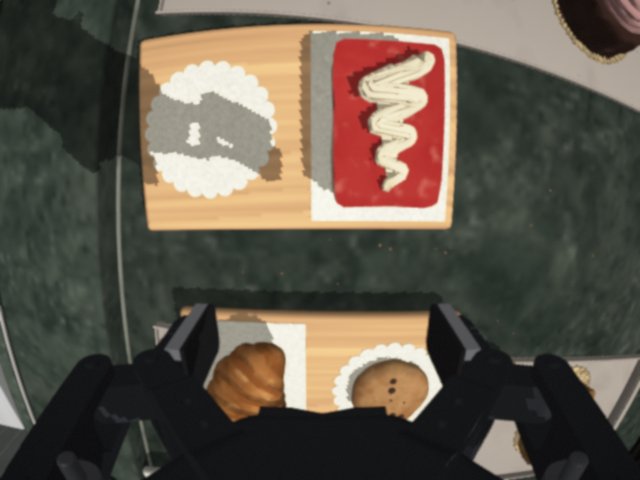

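```bash
python3 -m pendant '[[0.0854,-0.0359,-0.0135,0.001,0],[0.0854,-0.0359,-0.0135,0.001,0],[0.0854,-0.0359,-0.0135,0.001,0],[0.0854,-0.0359,-0.0135,0.001,0],[0.0854,-0.0359,-0.0135,0.001,0],[0.0854,-0.0359,-0.0135,0.001,0],[0.0854,-0.0359,-0.0135,0.001,0],[0.0854,-0.0359,-0.0135,0.001,0],[0.0854,-0.0359,-0.0135,0.001,0],[0.0854,-0.0359,-0.0135,0.001,0],[0.0854,0,0,0,0],[0.0854,0,0,0,0]]'; python3 -m pendant '[[0.082,0,0,0,0],[0.082,0,0,0,0],[0.082,0,0,0,0]]'
python3 - <<'E'
import sys; sys.argv=["","w10"]
from look import *
rep("cookL",(.39,.50,-.33,-.20,.033)); rep("cookL",(.39,.50,-.33,-.20,.036))
E
python3 go.py 0.445 -0.261 0.195 -7.5
```

```text
t: 20.95
eef_pos: [0.4438, -0.2626, 0.3002]
tool_rot: [0.0, 0.753, 0.658, -0.0]
contact_force: [0.3, 1.8, -0.8]
gripper_width: 1.002
grasp_force: 0.0
t: 21.2
eef_pos: [0.4454, -0.2594, 0.3]
tool_rot: [-0.0, 0.751, 0.66, 0.0]
contact_force: [0.1, 0.4, -0.2]
gripper_width: 0.956
grasp_force: 0.0
TCP [ 0.4454 -0.2594  0.3   ] 0.9563068436115518
cookL 7481 [ 444.8 -260.2   66.5   66.6   62.1] z 0.0387
cookL 6804 [ 444.7 -261.7   64.1   63.7   19.1] z 0.0388
at [ 0.4452 -0.2596  0.3   ] phi -7.4 tilt [-0.  0. -1.] yaw 0.1 shift mm [ -1.4   0.  105. ] t 21.25 q [-0.15  0.43  0.7   2.07 -0.39  0.78  0.66] F [ 0.1 -0.3 -0.7]
```

```bash
python3 -m pendant '[[0.082,-0.001,0,0.03,0],[0.082,0,0,0.03,0],[0.082,0,0,0.025,0],[0.082,0,0,0.014,0],[0.082,0,0,0.0065,0],[0.082,0,0,0,0]]' 30;  python3 -m pendant '[[0.05,0,0,0,0],[0.05,0,0,0,0],[0.05,0,0,0,0],[0.05,0,0,0,0],[0.05,0,0,0,0],[0.05,0,0,0,0]]' 30; python3 -m pendant '[[0.05,0,0,-0.004,0],[0.05,0,0,-0.008,0],[0.05,0,0,-0.015,0],[0.05,0,0,-0.02,0],[0.05,0,0,-0.025,0],[0.05,0,0,-0.03,0],[0.05,0,0,0,0],[0.05,0,0,0,0]]' 40; python3 go.py 0.557 0.166 0.20 -7.5
```

```text
t: 21.75
eef_pos: [0.4439, -0.2612, 0.1935]
tool_rot: [-0.001, 0.752, 0.659, -0.001]
contact_force: [-0.5, 0.3, 0.7]
gripper_width: 0.956
grasp_force: 0.0
t: 22.25
eef_pos: [0.4445, -0.2622, 0.1959]
tool_rot: [0.001, 0.752, 0.659, 0.001]
contact_force: [-0.6, 1.2, 7.1]
gripper_width: 0.735
grasp_force: 33.3
t: 22.92
eef_pos: [0.4443, -0.2623, 0.2985]
tool_rot: [0.002, 0.752, 0.659, 0.001]
contact_force: [0.3, 0.7, -0.2]
gripper_width: 0.727
grasp_force: 43.7
at [ 0.4443 -0.2623  0.2985] phi -7.5 tilt [ 0.004 -0.001 -1.   ] yaw -0.0 shift mm [439.3  55.8  98.5] t 22.9167 q [-0.15  0.43  0.71  2.07 -0.4   0.78  0.67] F [ 0.3  0.7 -0.2]
```

```bash
python3 -m pendant '[[0.05,0.0399,0.0051,0,0],[0.05,0.0399,0.0051,0,0],[0.05,0.0399,0.0051,0,0],[0.05,0.0399,0.0051,0,0],[0.05,0.0399,0.0051,0,0],[0.05,0.0399,0.0051,0,0],[0.05,0.0399,0.0051,0,0],[0.05,0.0399,0.0051,0,0],[0.05,0.0399,0.0051,0,0],[0.05,0.0399,0.0051,0,0],[0.05,0.0399,0.0051,0,0],[0.05,0,0,0,0]]' 40;  python3 -m pendant '[[0.05,0,0,0.02,0],[0.05,0,0,0.03,0],[0.05,0,0,0.025,0],[0.05,0,0,0.015,0],[0.05,0,0,0.007,0],[0.05,0,0,0,0],[0.05,0,0,0,0],[0.05,0,0,0,0]]' 40; python3 go.py 0.557 0.166 0.197 -7.5
```

```text
t: 23.92
eef_pos: [0.5576, 0.1757, 0.2952]
tool_rot: [-0.001, 0.748, 0.664, 0.001]
contact_force: [0.1, 1.1, -0.3]
gripper_width: 0.729
grasp_force: 43.7
t: 24.58
eef_pos: [0.5576, 0.1655, 0.2003]
tool_rot: [0.0, 0.752, 0.659, 0.0]
contact_force: [0.5, 0.2, -0.3]
gripper_width: 0.73
grasp_force: 44.1
at [0.5576 0.1655 0.2003] phi -7.6 tilt [ 0.001  0.    -1.   ] yaw -0.1 shift mm [ 0.4 -0.6  3.3] t 24.5833 q [-0.8   0.66  0.55  1.95 -0.54  0.67 -0.04] F [ 0.5  0.2 -0.3]
```

```bash
python3 -m pendant '[[0.05,0,0,0.002,0],[0.05,0,0,0.0015,0],[0.05,0,0,0.001,0],[0.05,0,0,0,0]]' 40; python3 -m pendant '[[0.075,0,0,0,0],[0.0854,0,0,0,0],[0.0854,0,0,0,0],[0.0854,0,0,0,0],[0.0854,0,0,-0.02,0],[0.0854,0,0,-0.03,0],[0.0854,0,0,-0.04,0],[0.0854,-0.035,0,-0.02,0],[0.0854,-0.035,0,-0.02,0],[0.0854,-0.04,0,0,0],[0.0854,-0.04,0,0,0],[0.0854,-0.04,0,0,0]]';  python3 -m pendant '[[0.0854,-0.04,0,0,0],[0.0854,-0.04,0,0,0],[0.0854,-0.04,0,0,0],[0.0854,-0.04,0,0,0],[0.0854,-0.04,0,0,0],[0.0854,-0.04,0,0,0],[0.0854,0,0,0,0],[0.0854,0,0,0,0],[0.0854,0,0,0,0]]'
python3 - <<'E'
from h import *; import sys
p,d=bot.read_camera("top"); cv2.imwrite("pics/top2.png",p); rr,cc=np.mgrid[0:480,0:640]; w=world("top",np.c_[cc.ravel(),rr.ravel()],d.ravel())
h=cv2.cvtColor(p,cv2.COLOR_BGR2HSV).reshape(-1,3)
def rep(n,b,z1=.1,sel=None):
    k=(w[:,0]>b[0])&(w[:,0]<b[1])&(w[:,1]>b[2])&(w[:,1]<b[3])&(w[:,2]>b[4])&(w[:,2]<z1)&(d.ravel()>0)
    if sel is not None: k&=sel
    r=cv2.minAreaRect((w[k][:,:2]*1000).astype(np.float32)); print(n,k.sum(),np.round([*r[0],*r[1],r[2]],1),w[k][:,:2].mean(0).round(4))
rep("croissant",(.46,.61,-.14,.06,.045)); rep("slice",(.61,.76,.06,.26,.05))
br=(h[:,1]>70)&(h[:,2]<190)
rep("cookie H",(.615,.71,-.12,-.01,.033),.06,br); rep("cookie P",(.50,.605,.11,.22,.033),.06,br)
rep("loaf",(.57,.73,.285,.40,.03)); rep("bundt",(.64,.78,-.42,-.28,.03))
cv2.imwrite("pics/crop3.png",cv2.resize(p[160:280,160:420],None,fx=3,fy=3,interpolation=cv2.INTER_CUBIC))
E
```

```text
t: 24.92
eef_pos: [0.5575, 0.1657, 0.1961]
tool_rot: [-0.0, 0.752, 0.659, 0.001]
contact_force: [-1.1, -0.2, 6.3]
gripper_width: 0.733
grasp_force: 44.8
t: 25.92
eef_pos: [0.5317, -0.0242, 0.3257]
tool_rot: [0.0, 0.752, 0.659, 0.001]
contact_force: [-0.2, -0.2, 0.7]
gripper_width: 0.998
grasp_force: 0.0
t: 26.67
eef_pos: [0.5006, -0.2603, 0.3249]
tool_rot: [-0.0, 0.752, 0.659, 0.0]
contact_force: [-0.2, -0.1, 0.9]
gripper_width: 1.003
grasp_force: 0.0
croissant 760 [546.9 -51.7 131.7  63.5  79.8] [ 0.5481 -0.0524]
slice 788 [677.  150.7 104.7  70.   82.1] [0.675  0.1492]
cookie H 256 [662.6 -64.6  65.2  61.5  56.5] [ 0.6611 -0.0664]
cookie P 268 [558.  164.5  60.5  63.5   1.6] [0.5542 0.1657]
loaf 725 [645.7 343.9  60.1 103.9  80.5] [0.6415 0.3398]
bundt 602 [ 702.  -339.9   84.5   80.4   39. ] [ 0.6973 -0.3408]
```

View pics/crop3.png

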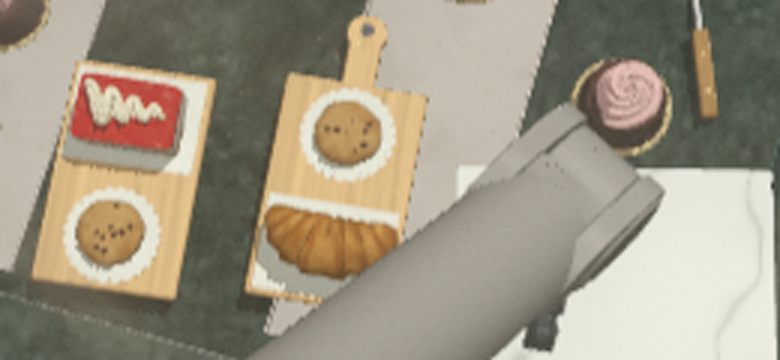

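Everything is in place, but the croissant sits about 4–5 mm and 1.5° off along the paper. There is plenty of time, so I'll regrip it and centre it.

```bash
python3 -m pendant '[[0.0854,0,0,0,2.3],[0.0854,0.0358,0.0016,0,0],[0.0854,0.0358,0.0016,0,0],[0.0854,0.0358,0.0016,0,0],[0.0854,0.0358,0.0016,0,0],[0.0854,0.0358,0.0016,0,0],[0.0854,0.0355,0.0016,0,0],[0.0854,0,0,0,0],[0.0854,0,0,0,0],[0.0854,0,0,0,0],[0.0854,0,0,0,0]]'; python3 go.py 0.5465 -0.0505 0.200 -9.8
python3 - <<'E'
import sys; sys.argv=["","w11"]
from look import *
rep("croissant",(.46,.61,-.14,.06,.04)); rep("cookie",(.605,.73,-.13,0,.034))
E
```

```text
t: 27.63
eef_pos: [0.5465, -0.0512, 0.3252]
tool_rot: [0.0, 0.765, 0.644, -0.0]
contact_force: [0.1, -0.3, -0.7]
gripper_width: 0.997
grasp_force: 0.0
at [ 0.5465 -0.0512  0.3252] phi -9.9 tilt [-0. -0. -1.] yaw -0.1 shift mm [ 7.000e-01 -1.000e-01  1.252e+02] t 27.6333 q [-0.59  0.45  0.74  1.97 -0.39  0.87  0.18] F [ 0.1 -0.3 -0.7]
TCP [ 0.5465 -0.0512  0.3252] 0.9970944587931114
croissant 13871 [545.1 -50.8 130.2  63.9  80.4] z 0.0682
cookie 5044 [663.2 -65.7  65.4  66.1  12. ] z 0.0391
```

```bash
python3 -m pendant '[[0.0854,0,-0.0005,0.03,0],[0.0854,0,0,0.03,0],[0.0854,0,0,0.03,0],[0.0854,0,0,0.02,0],[0.0854,0,0,0.0125,0],[0.0854,0,0,0,0],[0.04,0,0,0,0],[0.04,0,0,0,0],[0.04,0,0,0,0],[0.04,0,0,0,0],[0.04,0,0,0,0],[0.04,0,0,0,0]]' 40; python3 -m pendant '[[0.04,0,0,-0.01,0],[0.04,0,0,0,0],[0.04,0.0038,0,0,-1.2],[0.04,0,0,0,0],[0.04,0,0,0.005,0],[0.04,0,0,0.003,0],[0.04,0,0,0.002,0],[0.04,0,0,0,0]]' 40;  python3 go.py 0.545 -0.047 0.200 -8.7
```

```text
t: 28.68
eef_pos: [0.547, -0.0513, 0.2043]
tool_rot: [0.001, 0.765, 0.644, 0.001]
contact_force: [-2.5, -0.3, 6.9]
gripper_width: 0.741
grasp_force: 44.5
t: 29.35
eef_pos: [0.5471, -0.0471, 0.2042]
tool_rot: [-0.001, 0.759, 0.652, 0.001]
contact_force: [-7.9, 2.7, 28.2]
gripper_width: 0.737
grasp_force: 47.3
at [ 0.5471 -0.0471  0.2042] phi -8.7 tilt [-0.001  0.003 -1.   ] yaw 0.0 shift mm [-0.2 -2.   4.2] t 29.35 q [-0.46  0.62  0.57  2.03 -0.56  0.64  0.33] F [-7.9  2.7 28.2]
```

```bash
python3 -m pendant '[[0.04,0,0,-0.002,0],[0.04,0,0,0,0],[0.075,0,0,0,0],[0.0854,0,0,0,0],[0.0854,0,0,0,0],[0.0854,0,0,0,0],[0.0854,0,0,-0.02,0],[0.0854,0,0,-0.03,0],[0.0854,0,0,-0.04,0],[0.0854,0,0,-0.04,0],[0.0854,0,0,-0.02,0],[0.0854,0,0,0,0]]' 40; python3 -m pendant '[[0.0854,-0.03,0,-0.02,0],[0.0854,-0.04,0,-0.02,0],[0.0854,-0.04,0,0,0],[0.0854,-0.04,0,0,0],[0.0854,-0.04,0,0,0],[0.0854,-0.04,0,0,0],[0.0854,-0.04,0,0,0],[0.0854,-0.04,0,0,0],[0.0854,-0.04,0,0,0],[0.0854,0,0,0,0],[0.0854,0,0,0,0],[0.0854,0,0,0,0]]'
python3 - <<'E'
from h import *
p,d=bot.read_camera("top"); rr,cc=np.mgrid[0:480,0:640]; w=world("top",np.c_[cc.ravel(),rr.ravel()],d.ravel())
for n,b in(("croissant",(.46,.61,-.14,.06,.045)),("slice",(.61,.76,.06,.26,.05))):
    k=(w[:,0]>b[0])&(w[:,0]<b[1])&(w[:,1]>b[2])&(w[:,1]<b[3])&(w[:,2]>b[4])&(w[:,2]<.1)&(d.ravel()>0)
    r=cv2.minAreaRect((w[k][:,:2]*1000).astype(np.float32)); print(n,k.sum(),np.round([*r[0],*r[1],r[2]],1),w[k][:,2].max())
cv2.imwrite("pics/crop4.png",cv2.resize(p[160:280,160:420],None,fx=3,fy=3,interpolation=cv2.INTER_CUBIC))
E
```

```text
t: 30.35
eef_pos: [0.5485, -0.0478, 0.3592]
tool_rot: [0.002, 0.759, 0.652, 0.003]
contact_force: [1.6, -0.7, 0.0]
gripper_width: 1.001
grasp_force: 0.0
t: 31.35
eef_pos: [0.4947, -0.39, 0.3921]
tool_rot: [-0.001, 0.759, 0.652, -0.0]
contact_force: [0.1, 0.0, -1.2]
gripper_width: 1.0
grasp_force: 0.0
croissant 786 [547.4 -47.7 130.2  63.5  80.9] 0.08098162632823303
slice 791 [676.6 150.9 104.3  69.   81.7] 0.08040793788998268
```

View pics/crop4.png

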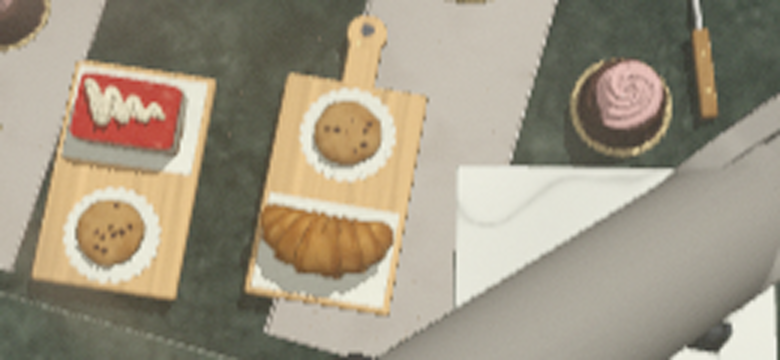

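The croissant now lies at (327,240) in the crop, about 2 mm from the paper's middle and straight along it. Both cookies, at (348,132) and (110,232), and the slice, at (127,110), are centred, and the bundt cake has not moved.

```bash
python3 -c "
from station import bot; print(bot.hand_in())"
```

```text
the job is handed in; nothing more can be done
None
```

Both orders are made up and the job is handed in at about 31 s: the croissant and a cookie are on the handled board, the strawberry slice and the other cookie are on the plain board, each within about 3 mm of its paper's middle by my measurements.

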